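# Open the spring shaft clamp to the mark and hold it

### The job

Twist the spring-return latch knob of the shaft clamp clockwise (seen from above) to its stop and let it go, so that it springs back and the latch bolt stays drawn. Then pull the clamp's sliding jaw open by its bridge handle until the index finger on the jaw lines up with the fin of the mark rider, and keep it there: the program finishes while the gripper is still holding the jaw open at the mark, so that I can lay a club in. Do not move the rider or disturb the other things on the bench.

Things in the scene. Friction and masses are not known exactly. Their poses are not given: they have to be found in the camera images.
- clamp_base (a point): shaft clamp: grey steel base 222 x 150 x 12 mm, fixed. This point: on the bench under it; its axes are the clamp's: the sliding jaw opens along -x (toward the robot), z up. Fixed jaw and black spring box at the +x end, scale bar with rider at the +y edge, latch and knob at -y. With the jaw closed the handle is at (25, 0, 108) mm, the index at (25, 62, 40), the knob grip at (-22, -109, 82). Jaws 65 mm tall.
- jaw_handle (a point): middle of the bridge handle on the sliding jaw (moves with it): black round level bar, 18 mm thick, 56 mm long, along the clamp's y, on a 12 mm upright at each end (84 mm over all); centre 108 mm above the bench, 34 mm free below it down to the jaw. Can be pinched from above with the fingers closing along the clamp's x. Nothing near stands higher.
- jaw_index (a point): tip of the index, a 3 mm thin steel finger on the left (+y) side of the sliding jaw, 40 mm above the bench; it moves with the jaw, in line with the handle in x.
- rider_mark (a point): mark point of the mark rider, a small steel slider (14 x 24 mm, 3 mm thin upright fin across it, top 43 mm above the bench) on the scale bar at the clamp's +y edge; axes as the clamp's. The jaw is at the mark when the index tip and this point have the same x in the clamp's frame. The rider slides if pushed: leave it.
- clamp_jaw (a joint): opening of the sliding jaw in m: 0 closed, 0.075 fully open at its end stop. A spring pulls it shut: about 7 N at 0, rising 110 N/m (about 13 N at 0.06), plus about 1 N of friction. While the latch bolt stands in front of it, it opens no more than about 4 mm.
- mark_rider (a joint): position of the mark rider in m on the same scale as the jaw's opening: the jaw is at the mark when its joint value equals this one (0.028 to 0.056).
- knob_grip (a point): middle of the bar grip of the latch knob, on its vertical axis, 82 mm above the bench (turns with the knob, its x along the bar): black bar 46 mm long, 13 mm thick, 30 mm tall (top 95 mm above the bench) on a disc 42 mm across whose top is 66 mm above the bench. At rest the bar lies along the clamp's x.
- latch_knob (a joint): turn of the latch knob in rad: 0 at rest, growing clockwise seen from above, stop at 1.05. A spring (0.04 to 0.15 N m) returns it to 0 when it is let go. It starts to draw the bolt at once and has cleared it at about 0.9.
- latch_bolt (a joint): draw of the steel latch bolt in m: 0 as it blocks the sliding jaw, about 0.019 drawn by the knob at its stop (the jaw is free above 0.013). It stays where the knob has drawn it.
- ferrule_cup: bystander: small black cup of ferrules, 47 mm across, 23 mm tall; origin under its centre
- screwdriver_green: bystander: green screwdriver, 219 mm long; origin under its centre
- ferrule_long: bystander: black ferrule, a tube 68 mm long and 15 mm thick; origin under its centre
- teal_brush_pen: bystander: brush pen 138 mm long; origin under its centre
- polish_tin: bystander: round tin 52 mm across, 100 mm tall; origin under its centre

How it is judged:
By the outcome, as a careful person would: the job done as asked, in the order asked, and still so for the second after the job is handed in, while the arm keeps its last pose, push and grip.
It also fails if it takes over 56 s, if anything falls off the work surface, if the arm or the gripper's body presses on something with over 40 N, if the wrist force passes 120 N, or if a joint passes its speed limit or range.

### The arm

A 7-joint arm with a two-finger parallel gripper is mounted at the origin on a cart in front of the work surface, level with it; the furniture and walls round the work are solid. World frame = base frame: x ahead of the robot, y to its left, z up, the work surface at z = 0. Lengths are in mm, angles in rad, forces in N, time in s.
With the tool pointing down it reaches from about 400 to 875 mm from the base axis. Payload 6.5 kg.
Tool frame: the origin (TCP) lies midway between the tips of the shut fingers; the grasp point (between the pads) lies 19 mm behind it; z points along the fingers, y is the line along which they close (so a half turn about z gives the same grasp; the last joint's range is limited). The gripper opens to 88 mm and grips with 3 to 60 N. Pads are 18 mm wide; open, the fingers measure 123 mm over their backs; the gripper's body (75 mm by 187 mm) begins 45 mm behind the grasp point.
Start: joints at [1.239, 0.536, -0.004, 1.538, 0.003, 1.067, -0.071], TCP at [170.739, -627.167, 238.716] pointing down, gripper open.
Joint ranges: [-2.7, 2.7], [-0.37, 2.16], [-1.27, 1.26], [0.24, 2.4], [-1.31, 4.45], [0.19, 1.91], [-2.76, 2.76]. Speed limits (rad/s): [2.39, 2.39, 3.14, 3.14, 3.14, 3.14, 3.14].

### API

Orientations are given as a rotation vector (axis times angle).
In Python, from cell import state, optics, manip, finder gives the robot as it stands.
- The arm moves only by the shell command python3 -m pendant 'ROWS' [FORCE]. ROWS is JSON, a list of rows, each an object with "delta_pos": the shift along the world's x, y, z in cm, a list of three; "roll": the turn about the world's z in rad; "fingers": the finger opening in cm, from 0 to 8.81. In form: [{"delta_pos": [dx, dy, dz], "roll": roll, "fingers": fingers}, ...]. A call has 1 to 20 rows; each row is the pose to reach, as a shift and turn from the pose commanded when the call began; what a row does not reach only later rows make up. A row lasts 1/10 s, in which the tool goes at most 50 mm and 8.59 degrees, less where a joint would pass 70% of its speed; a pose out of reach is approached as far as the arm can. A call with a gripper value outside its range is refused whole. The fingers move at their own pace and stop on an object; FORCE is the grip in N (left out, the last holds). Time passes only in rows, so rows that repeat a pose let the fingers close. It gives the time, the measured TCP pose, the force, the opening and the grip force at its end, in the units of the state.
- state(): the state, without advancing time (a new reading comes with each control period).
- optics.read_camera(name): name is "scene" or "side" or "wrist"; returns a dict with "color" (384x512x3 uint8, blue, green, red), "intrinsics" (3x3 intrinsics, pixels), "eye" and "rotation" of the camera in the world. Camera axes: x right, y up, looking along -z (the intrinsics and any distortion apply to the point x, -y, -z); pixel columns grow to the right and rows downward; lengths in mm; the calibration is good to about 2 mm. A picture is of the moment at which its call begins. There is no depth.
- manip.job_done(): hands the job in; it is judged then, once.
Trained networks look in a picture, given as the dict that the camera call returned (one of the last four; its "shot" number tells which), for a name from the list of things; names that differ only in an ending like _2 or _b are one class to them, and where a whole thing is asked for, a point or a joint stands for the part that bears it (a point fixed in the world has none). Each returns a list of dicts, best first, with "score" (0 to 1); they miss things now and then, are a little off and sometimes report something else, mostly with a low value. They report only what shows in the picture. A call takes as long as a camera call.
- finder.spot_in(picture, query): "at" ([x, y, z] in mm, in the coordinates of the camera as it stood for that picture, good to about 4 mm: the middle of the surface that is visible of it).
- finder.trace(picture, query): "region" (384x512 bool, what is visible of it).
- finder.place_of(picture, query): "at" ([x, y, z] in mm, in the coordinates of the camera as it stood for that picture, good to about 4 mm: a listed point, or the origin of a listed thing).
The state is a dict: "time_s": time; "joint_pos": joint angles; "qd": joint speeds; "effort": joint torques, N m; "tool_pos": TCP position; "tool_rot": TCP orientation; "force": force on the tool from outside, world axes, zero at the start; "torque": the same for the moment, N m; "opening": finger opening in mm; "grasp_force": force on a finger pad.
Only numpy, scipy, OpenCV 4.12 (cv2) and the standard library are available. Lean on these libraries where they do the work, as an engineer would, in place of code of your own. Each camera call takes 0.05 s, during which the arm holds its last target. There are 200 camera calls.

## Working session

There is one attempt and no reset: what is moved stays moved. The work goes in short steps, Python scripts to look and compute and a shell command to move; the robot and the scene stay as the last step left them, time stands still between calls to the robot, and variables do not carry over. Pictures are saved under pics/ and viewed, at most 10 in all, crops included, and the job is handed in when it is done.

```bash
mkdir -p pics; cat > h.py <<'E'
from cell import state, optics, manip, finder
import numpy as np, cv2
def w(p,a): return np.array(p['eye'])+np.array(p['rotation'])@np.array(a)
def px(p,X):
    c=np.array(p['rotation']).T@(np.array(X)-np.array(p['eye'])); K=np.array(p['intrinsics'])
    v=K@[c[0],-c[1],-c[2]]; return v[:2]/v[2]
def ray(p,u,v,z):
    K=np.array(p['intrinsics']); d=np.linalg.inv(K)@[u,v,1]; d=np.array(p['rotation'])@[d[0],-d[1],-d[2]]
    e=np.array(p['eye']); return e+d*(z-e[2])/d[2]
E
python3 - <<'E'
from h import *
s=state(); print(s['time_s'],s['tool_pos'],s['tool_rot'],s['opening'])
ims=[]
for n in ['scene','side']:
    p=optics.read_camera(n); ims.append(p['color']); print(n,p['eye'],list(p.keys()))
    for q in ['clamp_base','jaw_handle','jaw_index','rider_mark','knob_grip','polish_tin','ferrule_cup','screwdriver_green','ferrule_long','teal_brush_pen']:
        for r in finder.place_of(p,q)[:1]:
            X=w(p,r['at']); print(q,round(r['score'],2),X.round(0),px(p,X).round())
cv2.imwrite('pics/a.png',cv2.resize(np.vstack(ims),(400*1,600)) if 0 else np.hstack([cv2.resize(i,(400,300)) for i in ims]))
cv2.imwrite('pics/scene.png',cv2.resize(ims[0],(800,600)))
E
```

```text
0.0 [ 170.56282406 -626.62410113  237.89184761] [-3.11230744e+00 -4.16144032e-01  4.84847250e-04] 88.1143542741413
scene [ 212.65017797 -446.4794742   737.01211497] ['color', 'intrinsics', 'eye', 'rotation', 'shot']Traceback (most recent call last):
  File "<stdin>", line 8, in <module>
  File "h.py", line 6, in px
    v=K@[c[0],-c[1],-c[2]]; return v[:2]/v[2]
         ~^^^
IndexError: invalid index to scalar variable.
```

The camera rotation is a rotation vector, so I'll convert it.

```bash
cat > h.py <<'E'
from cell import state, optics, manip, finder
import numpy as np, cv2
from scipy.spatial.transform import Rotation as Ro
def R(p): return Ro.from_rotvec(p['rotation']).as_matrix()
def w(p,a): return np.array(p['eye'])+R(p)@np.array(a)
def px(p,X):
    c=R(p).T@(np.array(X)-np.array(p['eye'])); K=np.array(p['intrinsics'])
    v=K@[c[0],-c[1],-c[2]]; return v[:2]/v[2]
def ray(p,u,v,z):
    K=np.array(p['intrinsics']); d=np.linalg.inv(K)@[u,v,1]; d=R(p)@[d[0],-d[1],-d[2]]
    e=np.array(p['eye']); return e+d*(z-e[2])/d[2]
E
python3 - <<'E'
from h import *
s=state(); print(s['time_s'],s['tool_pos'],s['tool_rot'],s['opening'])
ims=[]
for n in ['scene','side']:
    p=optics.read_camera(n); ims.append(p['color']); print(n,p['eye'],R(p).round(2).tolist())
    for q in ['clamp_base','jaw_handle','jaw_index','rider_mark','knob_grip','polish_tin','ferrule_cup','screwdriver_green','ferrule_long','teal_brush_pen']:
        for r in finder.place_of(p,q)[:1]:
            X=w(p,r['at']); print(q,round(r['score'],2),X.round(0),px(p,X).round())
cv2.imwrite('pics/scene.png',cv2.resize(ims[0],(800,600)))
cv2.imwrite('pics/side.png',cv2.resize(ims[1],(800,600)))
E
```

```text
0.1 [ 170.55475558 -626.66917625  237.94524883] [-3.11242689e+00 -4.16103947e-01  4.93957216e-04] 88.19777485354268
scene [ 212.65017797 -446.4794742   737.01211497] [[0.83, 0.4, -0.4], [-0.56, 0.57, -0.59], [-0.01, 0.72, 0.7]]
clamp_base 0.63 [565. 142.   4.] [240. 212.]
jaw_handle 0.83 [587. 135. 108.] [247. 182.]
jaw_index 0.69 [604. 191.  42.] [242. 186.]
rider_mark 0.62 [567. 199.  37.] [229. 191.]
knob_grip 0.7 [518.  34.  85.] [247. 225.]
polish_tin 0.72 [ 589. -231.   -2.] [344. 314.]
ferrule_cup 0.76 [567. 285.   1.] [214. 184.]
screwdriver_green 0.77 [628. 335.  -3.] [223. 168.]
ferrule_long 0.68 [509. -24.  -1.] [258. 265.]
side [ 512.02437089 1082.6204901   706.30190435] [[-1.0, 0.03, -0.05], [-0.05, -0.51, 0.86], [-0.0, 0.86, 0.51]]
clamp_base 0.73 [560. 135.   1.] [260. 236.]
jaw_handle 0.85 [587. 128. 111.] [250. 200.]
jaw_index 0.61 [603. 187.  35.] [242. 237.]
rider_mark 0.68 [592. 128. 112.] [248. 200.]
knob_grip 0.61 [514.  37.  81.] [278. 193.]
polish_tin 0.66 [ 590. -229.    3.] [257. 172.]
ferrule_cup 0.84 [571. 286.  -1.] [252. 275.]
screwdriver_green 0.88 [624. 333.  -2.] [228. 288.]
teal_brush_pen 0.48 [631.  19.   4.] [238. 211.]
```

View pics/scene.png

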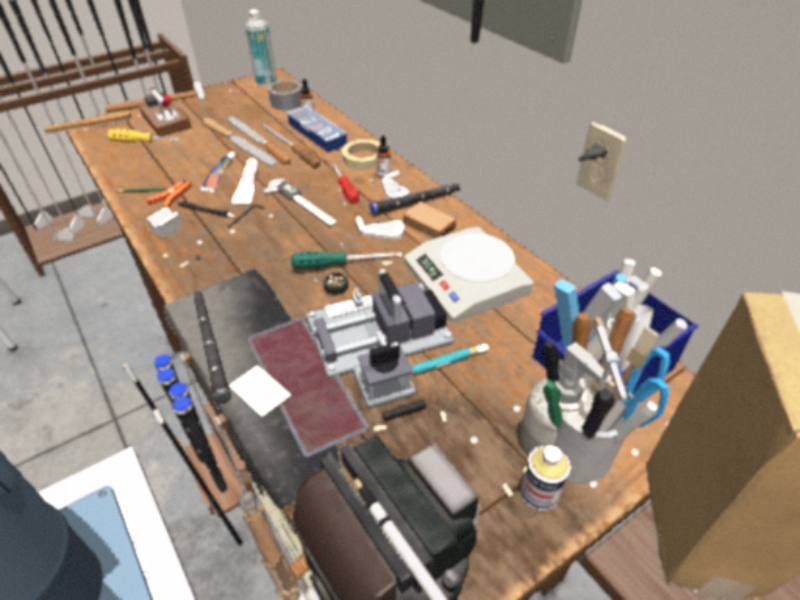

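View pics/side.png

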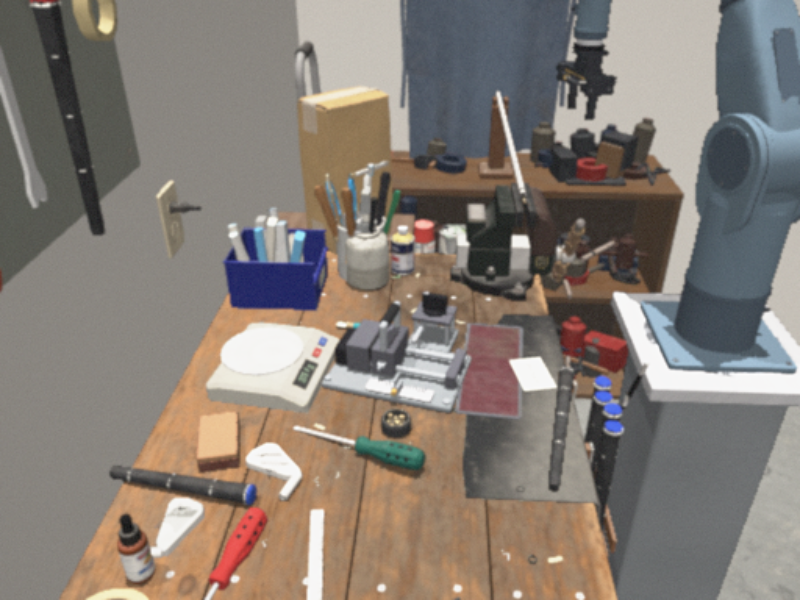

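The clamp is at about scene px (385,325), yawed about -13°. A machine with a white shaft sits between it and the arm, at scene px (390,520) and side px (510,200). I'll triangulate the shaft before planning the route.

```bash
python3 - <<'E'
from h import *
P={n:optics.read_camera(n) for n in ['scene','side']}
k=.64
def dirn(p,u,v):
    a=ray(p,u*k,v*k,0)-np.array(p['eye']); return a/np.linalg.norm(a)
a,b=P['scene'],P['side']
n1=np.cross(dirn(a,380,515),dirn(a,435,598)); n2=np.cross(dirn(b,498,97),dirn(b,525,185))
d=np.cross(n1,n2); d/=np.linalg.norm(d)
x0=np.linalg.lstsq(np.array([n1,n2,d]),np.array([n1@a['eye'],n2@b['eye'],0]),rcond=None)[0]
print('dir',d.round(2))
for uv in [(498,97),(525,185)]:
    e=np.array(b['eye']);D=dirn(b,*uv)
    t=np.linalg.lstsq(np.array([d,-D]).T,e-x0,rcond=None)[0]; print(uv,(x0+t[0]*d).round())
# machine top corners on planes
for z in (0,100,200): print(z,ray(a,345*k,440*k,z).round()[:2],ray(a,470*k,500*k,z).round()[:2],ray(b,505*k,185*k,z).round()[:2],ray(b,455*k,275*k,z).round()[:2],ray(b,555*k,270*k,z).round()[:2])
# refine yaw/base from knob,handle,index measured twice
n={'jaw_handle':(25,0,108),'jaw_index':(25,62,40),'knob_grip':(-22,-109,82),'clamp_base':(0,0,0)}
A=[];B=[]
for p in P.values():
    for q,m in n.items():
        r=finder.place_of(p,q)
        if r: A.append(m);B.append(w(p,r[0]['at']))
A=np.array(A,float);B=np.array(B)
a0=A.mean(0);b0=B.mean(0);X=A-a0;Y=B-b0
th=np.arctan2((X[:,0]*Y[:,1]-X[:,1]*Y[:,0]).sum(),(X[:,:2]*Y[:,:2]).sum())
Rz=Ro.from_euler('z',th).as_matrix();t=b0-Rz@a0
print('yaw',th,'base',t.round(1));print((B-(A@Rz.T+t)).round(0).tolist())
print('knob',(Rz@[-22,-109,82]+t).round(1),'handle',(Rz@[25,0,108]+t).round(1), 'tool rot', Ro.from_rotvec(state()['tool_rot']).as_matrix().round(3).tolist())
E
```

```text
dir [-0.01 -1.   -0.06]
(498, 97) [  334. -1117.   151.]
(525, 185) [ 341. -215.  206.]
0 [412. -12.] [ 503. -189.] [ 327. -746.] [ 473. -210.] [ 255. -244.]
100 [385. -71.] [ 463. -224.] [ 353. -487.] [479. -27.] [291. -57.]
200 [ 358. -130.] [ 424. -259.] [ 380. -228.] [484. 156.] [328. 131.]
yaw -0.22828577702465128 base [563.2 135.2   0.7]
[[1.0, 2.0, 2.0], [2.0, -1.0, 0.0], [0.0, -0.0, 1.0], [2.0, 4.0, 3.0], [-1.0, -3.0, 1.0], [0.0, -1.0, -4.0], [-1.0, -4.0, -3.0], [-4.0, 2.0, -1.0]]
knob [517.1  34.1  82.7] handle [587.6 129.6 108.7] tool rot [[0.965, 0.263, -0.0], [0.263, -0.965, -0.0], [-0.0, 0.0, -1.0]]
```

Shaft and machine top out at about 200 mm, so I'll travel at TCP z≈400. I'll turn +2.65 rad so the later clockwise twist stays inside joint 7's range.

```bash
python3 -m pendant '[{"delta_pos":[0,0,5],"roll":0.15,"fingers":8.8},{"delta_pos":[0,0,10],"roll":0.3,"fingers":8.8},{"delta_pos":[1,2,14],"roll":0.45,"fingers":8.8},{"delta_pos":[4,5,16],"roll":0.6,"fingers":8.8},{"delta_pos":[7,9,16],"roll":0.75,"fingers":8.8},{"delta_pos":[10,13,16],"roll":0.9,"fingers":8.8},{"delta_pos":[13,17,16],"roll":1.05,"fingers":8.8},{"delta_pos":[16,21,16],"roll":1.2,"fingers":8.8},{"delta_pos":[19,25,16],"roll":1.35,"fingers":8.8},{"delta_pos":[21,29.5,16],"roll":1.5,"fingers":8.8},{"delta_pos":[23,34,16],"roll":1.65,"fingers":8},{"delta_pos":[25,38.5,16],"roll":1.8,"fingers":7},{"delta_pos":[27,43,16],"roll":1.95,"fingers":6},{"delta_pos":[28.5,47.5,16],"roll":2.1,"fingers":5},{"delta_pos":[30,52,16],"roll":2.25,"fingers":5},{"delta_pos":[31.5,56,15],"roll":2.4,"fingers":5},{"delta_pos":[33,60,12],"roll":2.5,"fingers":5},{"delta_pos":[33.5,62,8],"roll":2.645,"fingers":5},{"delta_pos":[33.5,62,5],"roll":2.645,"fingers":5},{"delta_pos":[33.5,62,5],"roll":2.645,"fingers":5}]'
cat > look.py <<'E'
from h import *
import sys
p=optics.read_camera('wrist');s=state()
print(s['time_s'],s['joint_pos'],s['tool_pos'],s['opening'],'yaw',np.arctan2(*Ro.from_rotvec(s['tool_rot']).as_matrix()[[1,0],0]),s['force'],s['torque'])
for q in ['clamp_base','knob_grip','jaw_handle','jaw_index','rider_mark']:
    for r in finder.place_of(p,q)[:1]:
        X=w(p,r['at']); print(q,round(r['score'],2),X.round(1),px(p,X).round())
cv2.imwrite('pics/'+sys.argv[1],cv2.resize(p['color'],(800,600)))
E
python3 look.py w1.png
```

```text
time_s: 3.7
tool_pos: [503.3, -6.9, 285.4]
tool_rot: [-0.358, -3.114, 0.001]
force: [-0.8, 0.1, 0.6]
opening: 50.0
grasp_force: 0.0
3.75 [ 0.57347716  0.33227535 -0.79085095  1.82423236  0.26271569  1.0969318
  1.02781389] [504.75657948  -7.38461363 287.7721393 ] 49.78101939942966 yaw 2.9107440699557294 [ 6.32713619e-01 -8.30856179e-02  3.15046511e-04] [ 0.04456296 -0.15519414 -0.02173021]
clamp_base 0.73 [562.2 131.9  -4.4] [371. 167.]
knob_grip 0.79 [512.5  28.1  81.4] [295. 162.]
jaw_handle 0.93 [588.7 127.8 104.6] [403. 215.]
jaw_index 0.91 [603.8 186.9  37.4] [429. 196.]
rider_mark 0.67 [567.5 198.1  33.9] [435. 166.]
```

View pics/w1.png

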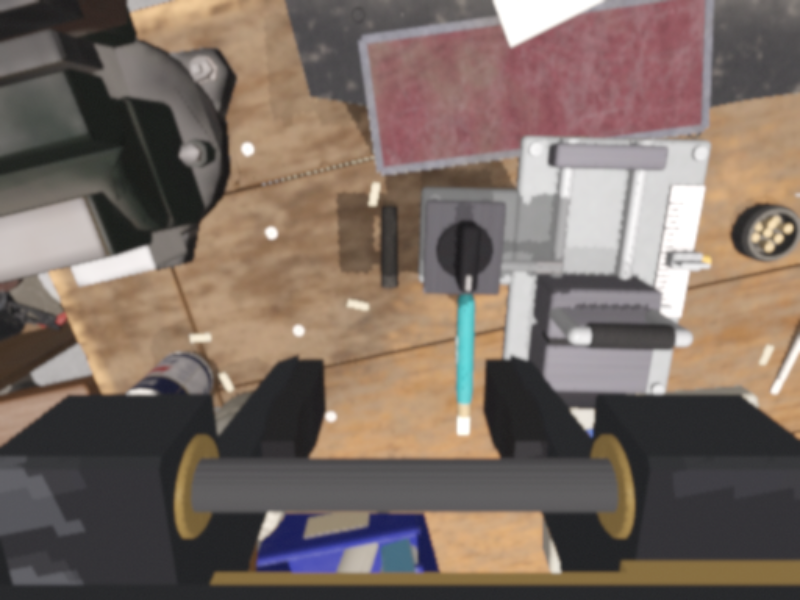

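The wrist view shows the knob disc at (463,248), with the bar running upright in the picture. The handle is at (628,336), the rider at (690,260), and the ferrule lies beside the latch. I'll fix the knob's position by rays.

```bash
python3 - <<'E'
from h import *
p=optics.read_camera('wrist');k=.64
print('disc',ray(p,463*k,248*k,66).round(1));
for uv in [(470,222),(468,276)]: print(ray(p,uv[0]*k,uv[1]*k,95).round(1))
for uv in [(580,336),(678,337)]: print('handle bar',ray(p,uv[0]*k,uv[1]*k,117).round(1))
for q in ['knob_grip','jaw_handle']:
    for r in finder.spot_in(p,q)[:1]: print(q,w(p,r['at']).round(1))
r=finder.trace(p,'knob_grip'); m=r[0]['region'].astype(np.uint8); ys,xs=np.nonzero(m); print(len(xs),xs.min(),xs.max(),ys.min(),ys.max())
# dark bar segmentation near knob
g=cv2.cvtColor(p['color'],cv2.COLOR_BGR2GRAY)[125:195,265:330]
cv2.imwrite('pics/knob.png',cv2.resize(p['color'][120:240,255:455],(800,480),interpolation=cv2.INTER_CUBIC)*1)
E
```

```text
disc [519.4  30.8  66. ]
[496.4  36.9  95. ]
[532.6  28.4  95. ]
handle bar [583.8  91.4 117. ]
handle bar [599.5 154.8 117. ]
knob_grip [513.2  24.4  82.7]
jaw_handle [577.7 120.9  61.4]
1095 279 314 135 179
```

View pics/knob.png

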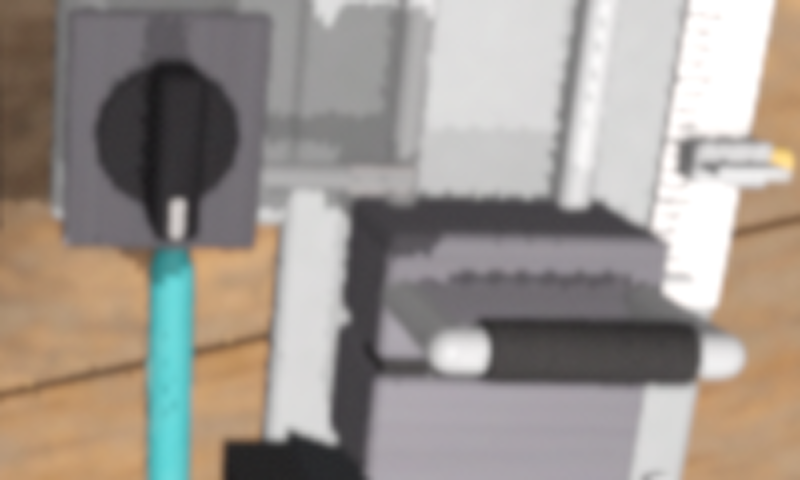

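Knob axis is about (513,33); in the crop the bar centre is (180,150) and the disc centre (168,133). Descend and grip gently.

```bash
python3 -m pendant '[{"delta_pos":[0.8,4,-1],"roll":0,"fingers":4.5},{"delta_pos":[0.8,4,-5],"roll":0,"fingers":4.5},{"delta_pos":[0.8,4,-9.5],"roll":0,"fingers":4.5},{"delta_pos":[0.8,4,-14],"roll":0,"fingers":4.5},{"delta_pos":[0.8,4,-17],"roll":0,"fingers":4.5},{"delta_pos":[0.8,4,-19],"roll":0,"fingers":4.5},{"delta_pos":[0.8,4,-20.5],"roll":0,"fingers":4.5},{"delta_pos":[0.8,4,-21.5],"roll":0,"fingers":4.5},{"delta_pos":[0.8,4,-21.5],"roll":0,"fingers":4.5},{"delta_pos":[0.8,4,-21.5],"roll":0,"fingers":2.5},{"delta_pos":[0.8,4,-21.5],"roll":0,"fingers":2},{"delta_pos":[0.8,4,-21.5],"roll":0,"fingers":1},{"delta_pos":[0.8,4,-21.5],"roll":0,"fingers":0.6},{"delta_pos":[0.8,4,-21.5],"roll":0,"fingers":0.6},{"delta_pos":[0.8,4,-21.5],"roll":0,"fingers":0.6},{"delta_pos":[0.8,4,-21.5],"roll":0,"fingers":0.6}]' 15
```

```text
time_s: 5.8
tool_pos: [514.8, 35.1, 74.4]
tool_rot: [0.36, 3.119, 0.006]
force: [1.7, 5.6, -0.1]
opening: 13.0
grasp_force: 15.0
```

```bash
python3 -m pendant '[{"delta_pos":[0,0.25,0],"roll":0,"fingers":0.6},{"delta_pos":[0,0.25,0],"roll":-0.1,"fingers":0.6},{"delta_pos":[0,0.25,0],"roll":-0.2,"fingers":0.6},{"delta_pos":[0,0.25,0],"roll":-0.3,"fingers":0.6},{"delta_pos":[0,0.25,0],"roll":-0.4,"fingers":0.6},{"delta_pos":[0,0.25,0],"roll":-0.5,"fingers":0.6},{"delta_pos":[0,0.25,0],"roll":-0.6,"fingers":0.6}]' 20; python3 -c "
from h import *
s=state();print(s['tool_pos'],s['force'],s['torque'],'yaw',np.arctan2(*Ro.from_rotvec(s['tool_rot']).as_matrix()[[1,0],0]),s['opening'])"
```

```text
time_s: 6.5
tool_pos: [515.0, 35.7, 74.4]
tool_rot: [1.272, 2.87, 0.002]
force: [2.2, 1.4, -0.6]
opening: 12.9
grasp_force: 20.0
[515.00371319  35.66363526  74.37924381] [ 2.24960426  1.37679774 -0.55569444] [ 0.14861253 -0.57975201  0.15422503] yaw 2.3073691819522884 12.89562276721762
```

```bash
python3 -m pendant '[{"delta_pos":[0,0,0],"roll":-0.1,"fingers":0.6},{"delta_pos":[0,0,0],"roll":-0.2,"fingers":0.6},{"delta_pos":[0,0,0],"roll":-0.3,"fingers":0.6},{"delta_pos":[0,0,0],"roll":-0.4,"fingers":0.6},{"delta_pos":[0,0,0],"roll":-0.46,"fingers":0.6},{"delta_pos":[0,0,0],"roll":-0.5,"fingers":0.6},{"delta_pos":[0,0,0],"roll":-0.54,"fingers":0.6},{"delta_pos":[0,0,0],"roll":-0.54,"fingers":0.6},{"delta_pos":[0,0,0],"roll":-0.54,"fingers":0.6}]'; python3 -c "
from h import *
s=state();print(s['tool_pos'],s['force'],s['torque'],'yaw',np.arctan2(*Ro.from_rotvec(s['tool_rot']).as_matrix()[[1,0],0]),s['opening'])"
```

```text
time_s: 7.4
tool_pos: [515.3, 36.1, 74.4]
tool_rot: [1.985, 2.433, 0.004]
force: [3.8, 3.1, 1.1]
opening: 13.5
grasp_force: 20.0
[515.26403494  36.13748036  74.37301327] [3.79252701 3.12054796 1.0510182 ] [ 0.39795185 -1.04099045  0.44381243] yaw 1.7731348549581054 13.527177839878176
```

At the stop: 1.14 rad turned, torque rising, the bar starting to cock in the pads. Release, then lift.

```bash
python3 -m pendant '[{"delta_pos":[0,0,0],"roll":0,"fingers":8.8},{"delta_pos":[0,0,0],"roll":0,"fingers":8.8},{"delta_pos":[0,0,0],"roll":0,"fingers":8.8},{"delta_pos":[0,0,0],"roll":0,"fingers":8.8},{"delta_pos":[0,0,0],"roll":0,"fingers":8.8},{"delta_pos":[0,0,0],"roll":0,"fingers":8.8},{"delta_pos":[0,0,3],"roll":0,"fingers":8.8},{"delta_pos":[0,0,7],"roll":0,"fingers":8.8},{"delta_pos":[0,0,12],"roll":-0.1,"fingers":8.8},{"delta_pos":[0,3,15],"roll":-0.25,"fingers":8.8},{"delta_pos":[0,5,15],"roll":-0.4,"fingers":8.8},{"delta_pos":[0,5,15],"roll":-0.43,"fingers":8.8},{"delta_pos":[0,5,15],"roll":-0.43,"fingers":8.8},{"delta_pos":[0,5,15],"roll":-0.43,"fingers":8.8}]'; python3 look.py w2.png
```

```text
time_s: 8.8
tool_pos: [513.2, 83.4, 222.8]
tool_rot: [-2.461, -1.953, 0.004]
force: [-0.6, -0.2, 0.7]
opening: 87.9
grasp_force: 0.0
8.85 [ 0.03310211  0.36004517 -0.34698217  1.87845078  0.15074385  0.93062591
 -0.61398785] [513.26627007  83.48267578 222.79323509] 88.19882042732951 yaw 1.340791131612877 [-0.14119789  0.08905688  0.9019181 ] [-0.04421438 -0.03669971 -0.01527126]
clamp_base 0.93 [562.2 130.8  -2.5] [293. 101.]
knob_grip 0.93 [512.3  26.6  83.4] [272. 229.]
jaw_handle 0.76 [584.8 127.6 104.7] [336. 104.]
jaw_index 0.66 [602.5 185.6  38.7] [329.  32.]
rider_mark 0.94 [570.7 196.3  34.3] [292.  29.]
```

View pics/w2.png

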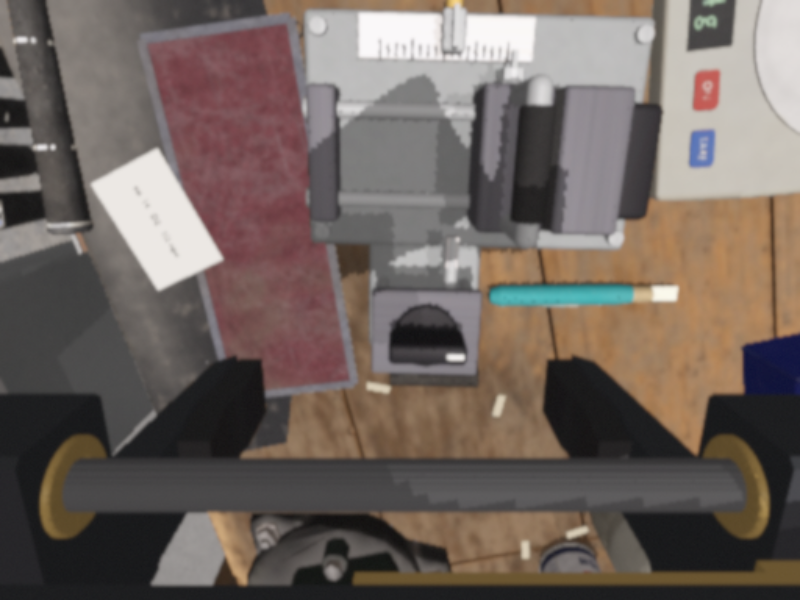

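The knob has sprung back: its bar at (428,355) lies along the clamp's x, with the bolt stub at (452,260) drawn out of the jaw's way. The rider is at (453,40) and the index at (512,72), roughly 35 mm apart. Now the handle.

```bash
python3 -m pendant '[{"delta_pos":[3.7,2.3,0],"roll":0,"fingers":6},{"delta_pos":[7.3,4.5,0],"roll":0,"fingers":5},{"delta_pos":[7.3,4.5,-4],"roll":0,"fingers":5},{"delta_pos":[7.3,4.5,-8],"roll":0,"fingers":5},{"delta_pos":[7.3,4.5,-11],"roll":0,"fingers":5},{"delta_pos":[7.3,4.5,-13.3],"roll":0,"fingers":5},{"delta_pos":[7.3,4.5,-13.3],"roll":0,"fingers":5},{"delta_pos":[7.3,4.5,-13.3],"roll":0,"fingers":3},{"delta_pos":[7.3,4.5,-13.3],"roll":0,"fingers":2},{"delta_pos":[7.3,4.5,-13.3],"roll":0,"fingers":1},{"delta_pos":[7.3,4.5,-13.3],"roll":0,"fingers":1},{"delta_pos":[7.3,4.5,-13.3],"roll":0,"fingers":1},{"delta_pos":[7.3,4.5,-13.3],"roll":0,"fingers":1}]' 40; python3 look.py w3.png
```

```text
time_s: 10.4
tool_pos: [588.9, 130.2, 91.9]
tool_rot: [2.461, 1.949, 0.006]
force: [5.4, -1.7, 2.4]
opening: 16.8
grasp_force: 40.0
10.45 [-0.08151383  0.66252565 -0.29092094  1.75443571  0.26064883  0.75823172
 -0.73464318] [588.88152657 130.17427804  91.89695343] 16.67415119593753 yaw 1.3400303777597034 [ 4.27873664 -1.5493174   2.25913159] [-0.27788009 -1.06169506 -0.10428492]
clamp_base 0.69 [561.2 133.1  -1.3] [222. 191.]
jaw_handle 0.58 [589.3 125.9 108.3] [262. 268.]
jaw_index 0.75 [599.8 185.9  38.8] [255. 115.]
rider_mark 0.73 [571.2 196.7  37.2] [204. 108.]
```

View pics/w3.png

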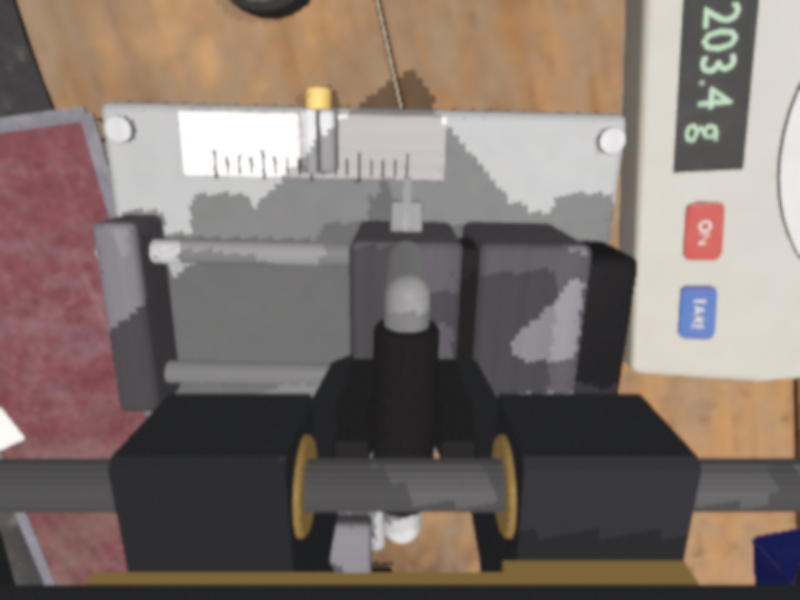

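The handle is gripped. The index tip shows at (407,185), at the scale's zero, and the rider's fin at about (320,140). I'll compute the gap and pull most of the way.

```bash
python3 - <<'E'
from h import *
p=optics.read_camera('wrist');k=.64
u=np.array([np.cos(-.228),np.sin(-.228)])
a=ray(p,407*k,185*k,40);b=ray(p,320*k,135*k,40);print(a.round(1),b.round(1),'gap',(a-b)[:2]@u)
E
python3 -m pendant '[{"delta_pos":[-0.3,0.07,0],"roll":0,"fingers":1},{"delta_pos":[-0.7,0.16,0],"roll":0,"fingers":1},{"delta_pos":[-1.1,0.26,0],"roll":0,"fingers":1},{"delta_pos":[-1.5,0.35,0],"roll":0,"fingers":1},{"delta_pos":[-1.9,0.44,0],"roll":0,"fingers":1},{"delta_pos":[-2.3,0.53,0],"roll":0,"fingers":1},{"delta_pos":[-2.6,0.6,0],"roll":0,"fingers":1},{"delta_pos":[-2.9,0.67,0],"roll":0,"fingers":1},{"delta_pos":[-2.9,0.67,0],"roll":0,"fingers":1},{"delta_pos":[-2.9,0.67,0],"roll":0,"fingers":1},{"delta_pos":[-2.9,0.67,0],"roll":0,"fingers":1}]'
python3 - <<'E'
from h import *
p=optics.read_camera('wrist');s=state();print(s['tool_pos'],s['force'],s['opening'])
Q={}
for q in ['jaw_index','rider_mark']:
    for r in finder.place_of(p,q)[:1]: X=w(p,r['at']);print(q,r['score'],X.round(1),px(p,X).round())
cv2.imwrite('pics/m1.png',cv2.resize(p['color'][60:180,170:330],(800,600),interpolation=cv2.INTER_CUBIC))
E
```

```text
[602.5 183.1  40. ] [575.5 207.9  40. ] gap 31.856132733347724
time_s: 11.85
tool_pos: [561.1, 137.3, 91.9]
tool_rot: [2.46, 1.949, 0.01]
force: [9.1, -0.1, -1.2]
opening: 16.7
grasp_force: 40.0
[561.16485831 137.3143371   91.93574929] [ 9.13639582  0.13228003 -2.2713945 ] 16.77091437574548
jaw_index 0.81 [577.1 193.   39.9] [263. 113.]
rider_mark 0.75 [569.8 197.9  36.4] [249. 107.]
```

View pics/m1.png

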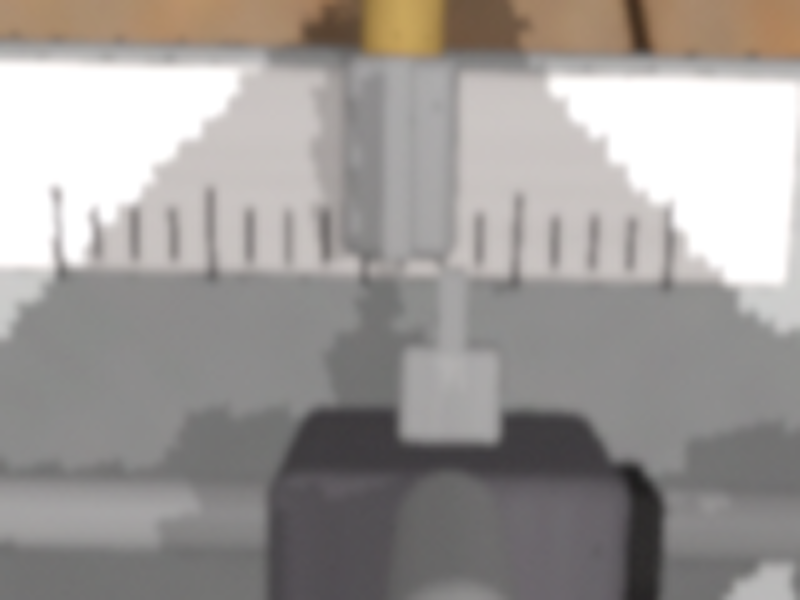

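The fin is the bright strip centred at crop x≈398 and the index is at x≈453, so about 6 mm remain. I'll turn that into millimetres.

```bash
python3 - <<'E'
from h import *
p=optics.read_camera('wrist')
u=np.array([np.cos(-.228),np.sin(-.228)])
f=lambda x,y,z: ray(p,170+(x+.5)/5-.5,60+(y+.5)/5-.5,z)
for zf,zi in [(43,40),(43,42),(40,40)]:
    for y in (240,150): print(zf,zi,y,((f(453,300,zi)-f(398,y,zf))[:2]@u).round(2))
print(f(467,300,40)[:2]@u-f(439,300,40)[:2]@u)
# yaw check: tick baseline endpoints on the scale
a,b=f(62,275,20),f(668,287,20);print('yaw',np.arctan2(*(b-a)[[1,0]]))
# subpixel profiles
g=cv2.cvtColor(p['color'],cv2.COLOR_BGR2GRAY)
print(g[95:107:3,238:266].tolist()); print(g[118:128:3,250:270].tolist())
E
```

```text
43 40 240 6.35
43 40 150 6.24
43 42 240 6.32
43 42 150 6.22
40 40 240 6.41
40 40 150 6.3
3.3019348519737832
yaw -0.2505617255044602
[[143, 132, 132, 135, 137, 138, 137, 139, 147, 161, 167, 168, 168, 164, 160, 163, 167, 168, 169, 168, 165, 158, 155, 170, 188, 196, 198, 197], [142, 134, 134, 135, 137, 137, 137, 138, 147, 161, 167, 168, 168, 163, 158, 163, 166, 168, 168, 167, 164, 158, 158, 173, 188, 195, 196, 196], [143, 139, 142, 140, 138, 137, 137, 140, 150, 162, 167, 168, 167, 164, 160, 163, 166, 167, 167, 167, 162, 155, 158, 176, 192, 196, 195, 192], [142, 140, 148, 150, 143, 136, 136, 140, 150, 162, 167, 168, 167, 163, 160, 163, 165, 167, 167, 166, 161, 155, 158, 175, 189, 192, 180, 151]]
[[133, 138, 139, 140, 140, 140, 142, 148, 159, 164, 165, 164, 159, 150, 142, 139, 138, 139, 134, 128], [126, 135, 140, 140, 140, 140, 140, 147, 159, 164, 165, 164, 158, 147, 141, 140, 139, 140, 139, 140], [137, 138, 138, 137, 137, 138, 138, 145, 158, 164, 165, 164, 158, 148, 141, 140, 140, 141, 140, 140], [117, 117, 116, 116, 121, 131, 139, 149, 160, 165, 165, 164, 157, 145, 138, 136, 137, 138, 138, 140]]
```

```bash
python3 -m pendant '[{"delta_pos":[-0.2,0.05,0],"roll":0,"fingers":1},{"delta_pos":[-0.4,0.09,0],"roll":0,"fingers":1},{"delta_pos":[-0.55,0.13,0],"roll":0,"fingers":1},{"delta_pos":[-0.64,0.15,0],"roll":0,"fingers":1},{"delta_pos":[-0.64,0.15,0],"roll":0,"fingers":1},{"delta_pos":[-0.64,0.15,0],"roll":0,"fingers":1},{"delta_pos":[-0.64,0.15,0],"roll":0,"fingers":1},{"delta_pos":[-0.64,0.15,0],"roll":0,"fingers":1}]'
python3 - <<'E'
from h import *
p=optics.read_camera('wrist')
cv2.imwrite('pics/m2.png',cv2.resize(p['color'][60:180,170:330],(800,600),interpolation=cv2.INTER_CUBIC))
g=cv2.cvtColor(p['color'],cv2.COLOR_BGR2GRAY)
print(g[98,240:272].tolist(), g[121,240:272].tolist())
E
```

```text
time_s: 12.85
tool_pos: [555.3, 138.8, 92.0]
tool_rot: [2.46, 1.949, 0.011]
force: [10.5, -0.1, -2.9]
opening: 16.5
grasp_force: 40.0
[197, 195, 189, 177, 166, 163, 162, 156, 143, 135, 133, 135, 137, 137, 137, 138, 143, 154, 165, 168, 169, 168, 169, 168, 168, 168, 168, 167, 162, 153, 153, 173] [137, 134, 128, 122, 117, 115, 114, 115, 115, 123, 134, 140, 141, 141, 141, 140, 141, 148, 159, 164, 165, 164, 158, 148, 141, 139, 140, 139, 138, 139, 138, 139]
```

View pics/m2.png

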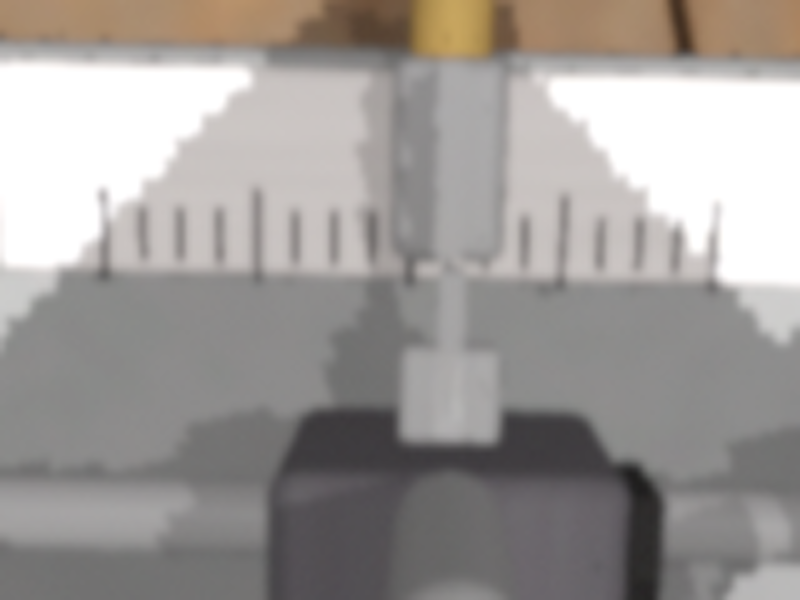

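The fin's left edge is at px 256.8 and the index's at 257.5, so about 0.4 mm remain. One small nudge.

```bash
python3 -m pendant '[{"delta_pos":[-0.05,0.01,0],"roll":0,"fingers":1},{"delta_pos":[-0.05,0.01,0],"roll":0,"fingers":1},{"delta_pos":[-0.05,0.01,0],"roll":0,"fingers":1},{"delta_pos":[-0.05,0.01,0],"roll":0,"fingers":1},{"delta_pos":[-0.05,0.01,0],"roll":0,"fingers":1}]'
python3 - <<'E'
from h import *
p=optics.read_camera('wrist')
g=cv2.cvtColor(p['color'],cv2.COLOR_BGR2GRAY)
print(g[98,248:272].tolist(), g[121,248:272].tolist())
u=np.array([np.cos(-.228),np.sin(-.228)])
def edge(row,lo,hi,t):
    v=g[row].astype(float); i=next(i for i in range(lo,hi) if v[i]<t<=v[i+1]); return i+(t-v[i])/(v[i+1]-v[i])
f=edge(98,254,262,153);i=edge(121,254,262,152);print(f,i,(ray(p,i,121,41)-ray(p,f,98,43))[:2]@u)
s=state();print(s['time_s'],s['tool_pos'],s['qd'])
E
```

```text
time_s: 13.4
tool_pos: [554.9, 138.9, 91.9]
tool_rot: [2.46, 1.949, 0.012]
force: [11.5, 0.2, -4.0]
opening: 16.9
grasp_force: 40.0
[153, 139, 133, 134, 136, 137, 138, 137, 139, 148, 162, 168, 169, 169, 169, 168, 168, 168, 169, 168, 166, 160, 155, 165] [115, 120, 128, 137, 140, 141, 141, 141, 142, 148, 159, 163, 165, 164, 158, 147, 141, 140, 140, 140, 139, 138, 138, 138]
257.35714285714283 257.3636363636364 -0.039552951992850166
13.45 [554.90661379 138.94245261  91.92025883] [-0.00033285 -0.00094062  0.00103702 -0.00026493  0.00025347 -0.00041473
  0.00258812]
```

Index and fin now line up to within a tenth of a millimetre or so in the picture, and the arm is still. Handing in.

```bash
python3 -c "
from cell import manip
print(manip.job_done())"
```

```text
the job is handed in; nothing more can be done
None
```

I twisted the latch knob to its stop and let it spring back with the bolt drawn, then pulled the jaw open; the gripper is holding it with the index on the rider's fin to well under 1 mm in the wrist picture, and I handed the job in after about 13.5 s.

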